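# Open the grinder's hopper by its lever and ease the lid shut

## Task

Without touching the lid itself, press the grinder's side lever all the way down with a fingertip so that the hopper lid swings wide open, and keep it open for a good two seconds so that the barista can look into the hopper. Then let the lever up slowly, easing the lid down until it is fully shut without slamming, and take the hand away. Lift nothing, and leave the cup, the tube and the pitcher where they stand.

Things in the scene. Friction and masses are not known exactly. Their poses are not given: they have to be found in the camera images.
- grinder: Black coffee grinder, fixed: base 220 x 130 mm, burr housing 190 x 130 mm from 160 to 250 mm up, round glass hopper 120 mm across with a black lid on top, 321 mm high in all. Origin: centre of its underside. Its x axis points to its back (the front, with spout and dial, faces -x), z up. The lever is on its +y side, 90 mm from the middle.
- paddle (a point): Centre of the top of the lever's flat black paddle, 45 x 45 x 8 mm, standing 75 mm out before the burr housing, free above and below. Top 204 mm above the counter at rest, 150 mm when fully down: it moves almost straight down (54 mm; sideways under 4 mm; tilts within 0.16 rad of level). Needs about 3 to 7 N; spring and lid push it back up, fast if let go.
- lever (a joint): Angle of the lever: 0 at rest (up), 0.32 rad fully down (stop). Its arm is 170 mm long, about a pivot 170 mm above the counter.
- lid (a joint): Angle of the hopper lid, linked to the lever (3.75 times the lever's angle): 0 shut, 1.2 rad wide open. Its hinge is at the hopper's back; a rod at the side lifts it.
- lid_edge (a point): Front edge of the lid (a black disc 126 mm across, 8 mm thick, with a small knob in the middle), opposite its hinge; 305 mm above the counter when shut.
- cup: Bystander: white ceramic espresso cup, rim 72 mm across, 60 mm high, loose. Origin: centre of its underside.
- tube: Bystander: clear acrylic dosing tube, 56 mm across, 100 mm high, standing upright, loose. Origin: centre of its underside.
- pitcher: Bystander: steel milk pitcher, 76 mm across, 90 mm high, with a handle on one side, loose. Origin: centre of its underside.

How it is judged:
By the outcome, as a careful person would: the job done as asked, in the order asked, and still so for the second after the job is handed in, with the robot touching nothing.
It also fails if it takes over 35 s, if anything falls off the work surface, if the arm or the gripper's body presses on something with over 40 N, if the wrist force passes 120 N, or if a joint passes its speed limit or range.

## Robot

A 6-joint arm with a two-finger parallel gripper is mounted at the origin on the work surface. World frame = base frame: x ahead of the robot, y to its left, z up, the work surface at z = 0. Lengths are in m, angles in degrees, forces in N, time in s.
With the tool pointing down it reaches from about 0.325 to 0.85 m from the base axis. Payload 15.5 kg.
Tool frame: the origin (TCP) lies between the finger pads; the fingertips stand 22 mm ahead of it and the grasp point (between the pads) lies 3 mm ahead of it (ctrl.tip_extent is the distance from the TCP to the fingertips, in m); z points along the fingers, y is the line along which they close (so a half turn about z gives the same grasp; the last joint's range is limited). The gripper opens to 91 mm and grips with 3 to 60 N. Pads are 32 mm wide; open, the fingers measure 118 mm over their backs; the gripper's body (76 mm by 178 mm) begins 60 mm behind the grasp point.
Start: joints at [-70.904, 28.281, 77.091, -0, 74.628, -5.472], TCP at [0.26, -0.568, 0.236] pointing down, gripper open.
Joint ranges: [-166.48, 166.48], [-47.26, 123.95], [12.59, 153.08], [-70.14, 250.14], [6.76, 159.57], [-176.63, 176.63]. Speed limits (degrees/s): [108.29, 108.29, 147.25, 172.46, 172.46, 172.46].

## Interface

Orientations are given as a 3x3 rotation matrix whose columns are the frame's x, y, z axes.
In Python, from bench import ctrl gives the robot as it stands.
- The arm moves only by the shell command python3 -m jog 'ROWS'. ROWS is JSON, a list of rows, each a list of 7 numbers: the turn, a rotation vector about the tool's x, y, z in rad, then the shift along the tool's x, y, z in m, then the closure, from 0 (fully open) to 1 (shut). A call has 1 to 5 rows; each row shifts and turns the commanded pose from where the row before left it, along the tool's axes as they then stand; what a row does not reach is not made up. A row lasts 1/10 s, in which the tool goes at most 50 mm and 8.59 degrees, less where a joint would pass 70% of its speed; a pose out of reach is approached as far as the arm can. A call is refused whole if a number of a shift passes 0.05 or a number of a turn 0.15, either way. A call with a gripper value outside its range is refused whole. The fingers move at their own pace and stop on an object; the grip force is fixed at half the most. Time passes only in rows, so rows that do not move let the fingers close. It gives the time, the measured TCP pose, the force, the opening and the grip force at its end, in the units of the state.
- ctrl.read_state(): the state, without advancing time (a new reading comes with each control period).
- ctrl.snapshot(name): name is "side" or "top"; returns the picture (480x640x3 uint8, red, green, blue); there is no depth.
- ctrl.calibration(name): a dict with "intrinsics" (3x3 intrinsics, pixels), "pose" (4x4, takes a point from camera to world coordinates). Camera axes: x right, y down, z forward; pixel columns grow to the right and rows downward; lengths in m; the calibration is good to about 2 mm. A picture is of the moment at which its call begins. calibration takes no time and is no camera call.
- ctrl.sign_off(): hands the job in; it is judged then, once.
Trained networks look in the newest picture that a camera, given by its name, has taken for a name from the list of things; names that differ only in an ending like _2 or _b are one class to them, and where a whole thing is asked for, a point or a joint stands for the part that bears it (a point fixed in the world has none). Each returns a list of dicts, best first, with "confidence" (0 to 1); they miss things now and then, are a little off and sometimes report something else, mostly with a low value. They report only what shows in the picture. A call takes as long as a camera call.
- ctrl.spot_in(camera, thing): "point" ([x, y, z] in m, in world coordinates, good to about 4 mm: the middle of the surface that is visible of it).
- ctrl.cut_out(camera, thing): "mask" (480x640 bool, what is visible of it).
- ctrl.pinpoint(camera, thing): "point" ([x, y, z] in m, in world coordinates, good to about 4 mm: a listed point, or the origin of a listed thing).
The state is a dict: "t": time; "qpos": joint angles; "joint_velocities": joint speeds; "joint_torque": joint torques, N m; "tcp_pos": TCP position; "orientation": TCP orientation; "wrist_force": force on the tool from outside, world axes, zero at the start; "moment": the same for the moment, N m; "finger_gap": opening from 0.0 (shut) to 1.0 (fully open); "finger_force": force on a finger pad.
Only numpy, scipy, OpenCV 4.12 (cv2) and the standard library are available. Lean on these libraries where they do the work, as an engineer would, in place of code of your own. Each camera call takes 0.05 s, during which the arm holds its last target. There are 200 camera calls.

## Working session

There is one attempt and no reset: what is moved stays moved. The work goes in short steps, Python scripts to look and compute and a shell command to move; the robot and the scene stay as the last step left them, time stands still between calls to the robot, and variables do not carry over. Pictures are saved under pics/ and viewed, at most 10 in all, crops included, and the job is handed in when it is done.

```bash
mkdir -p pics
python3 - <<'E'
from bench import ctrl
import cv2,numpy as np
for c in("side","top"):
    cv2.imwrite(f"pics/{c}0.png",ctrl.snapshot(c)[:,:,::-1])
    for t in("paddle","grinder","lid_edge","cup","tube","pitcher"):
        print(c,t,[(np.round(d["point"],3).tolist(),round(d["confidence"],2)) for d in ctrl.pinpoint(c,t)[:2]])
s=ctrl.read_state();print(s["t"],s["tcp_pos"],np.round(s["orientation"],3).tolist(),s["wrist_force"],ctrl.tip_extent)
for c in("side","top"): print(np.round(ctrl.calibration(c)["pose"],2).tolist())
E
```

```text
side paddle [([0.541, -0.072, 0.205], 0.88)]
side grinder [([0.639, 0.088, 0.0], 0.69)]
side lid_edge [([0.64, 0.025, 0.306], 0.87)]
side cup [([0.574, -0.206, -0.002], 0.75)]
side tube [([0.699, -0.11, 0.001], 0.92)]
side pitcher [([0.466, 0.013, -0.002], 0.8)]
top paddle [([0.541, -0.069, 0.202], 0.59)]
top grinder []
top lid_edge [([0.64, 0.024, 0.303], 0.7)]
top cup [([0.575, -0.207, -0.001], 0.89)]
top tube [([0.697, -0.105, -0.001], 0.8)]
top pitcher [([0.464, 0.015, 0.0], 0.77)]
0.7 [ 0.25985624 -0.56839284  0.23590445] [[0.909, 0.416, -0.0], [0.416, -0.909, 0.0], [0.0, -0.0, -1.0]] [-0.30914343  0.07722367  0.31147592] 0.022
[[0.98, -0.15, 0.12, 0.49], [-0.19, -0.69, 0.7, -0.55], [-0.02, -0.71, -0.71, 0.82], [0.0, 0.0, 0.0, 1.0]]
[[-0.01, -0.99, 0.16, 0.43], [-1.0, 0.02, 0.02, 0.05], [-0.02, -0.16, -0.99, 1.12], [0.0, 0.0, 0.0, 1.0]]
```

View pics/side0.png

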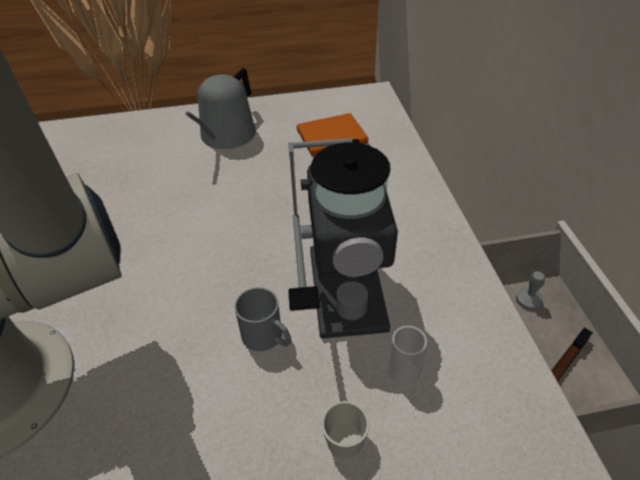

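View pics/top0.png

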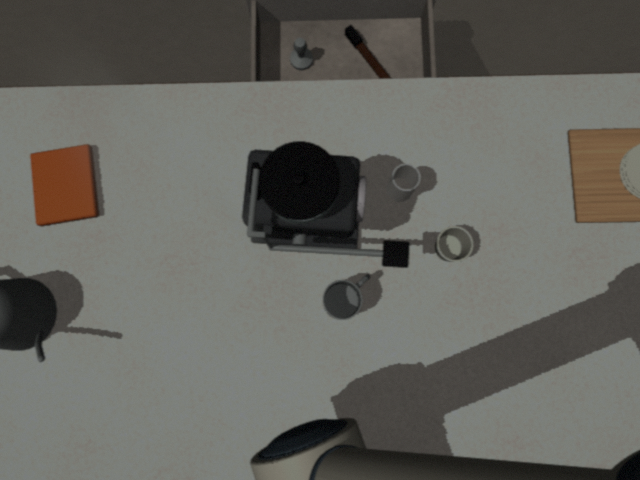

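The side view shows the grinder facing -y, with its paddle at about (303, 298). The top view puts the paddle at about (396, 254). Both cameras give roughly (0.541, -0.071, 0.204), which matches the stated height. I'll swing around the base with the fingers shut and stop above the paddle.

```bash
python3 -m jog '[[0,0,0,0,-0.04,-0.018,1],[0,0,0,0,-0.039,-0.017,1],[0,0,-0.0838,0.0457,-0.0019,0,1],[0,0,-0.0838,0.0457,-0.0019,0,1],[0,0,-0.0838,0.0457,-0.0019,0,1]]'
python3 -m jog '[[0,0,-0.0838,0.0457,-0.0019,0,1],[0,0,-0.0838,0.0457,-0.0019,0,1],[0,0,-0.0838,0.0457,-0.0019,0,1],[0,0,-0.0838,0.0457,-0.0019,0,1],[0,0,-0.0838,0.0457,-0.0019,0,1]]'
python3 -m jog '[[0,0,-0.0838,0.0457,-0.0019,0,1],[0,0,-0.0838,0.0457,-0.0019,0,1],[0,0,-0.0838,0.0457,-0.0019,0,1],[0,0,-0.0838,0.0457,-0.0019,0,1],[0,0,0,0,0,0,1]]'
python3 - <<'E'
from bench import ctrl
import cv2,numpy as np
s=ctrl.read_state();print(s["t"],s["tcp_pos"],np.round(s["orientation"],3).tolist(),s["wrist_force"],s["finger_gap"])
for c in("side","top"):
    im=ctrl.snapshot(c)
    if c=="side": cv2.imwrite("pics/side1.png",im[:,:,::-1])
    print(c,[(np.round(d["point"],3).tolist(),round(d["confidence"],2)) for d in ctrl.pinpoint(c,"paddle")[:2]])
E
```

```text
t: 1.2
tcp_pos: [0.3446, -0.4239, 0.2714]
orientation: [[0.776, 0.631, 0.001], [0.631, -0.776, -0.001], [-0.0, 0.001, -1.0]]
wrist_force: [1.0, -0.7, 0.4]
finger_gap: 0.591
finger_force: 0.0
t: 1.7
tcp_pos: [0.4876, -0.2466, 0.271]
orientation: [[0.451, 0.892, 0.0], [0.892, -0.451, -0.0], [-0.0, 0.0, -1.0]]
wrist_force: [0.8, -0.1, -0.5]
finger_gap: 0.154
finger_force: 0.0
t: 2.2
tcp_pos: [0.5415, -0.0696, 0.271]
orientation: [[0.128, 0.992, 0.0], [0.992, -0.128, 0.001], [0.001, 0.0, -1.0]]
wrist_force: [0.0, -0.2, -0.2]
finger_gap: 0.003
finger_force: 0.0
2.2 [ 0.54154522 -0.06961822  0.27098541] [[0.128, 0.992, 0.0], [0.992, -0.128, 0.001], [0.001, 0.0, -1.0]] [ 0.04836405 -0.20632364 -0.24850882] 0.0028367960171910415
side [([0.542, -0.074, 0.206], 0.65)]
top []
```

View pics/side1.png

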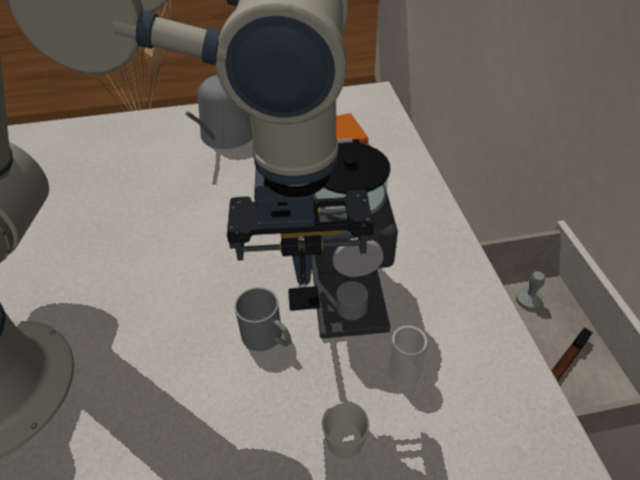

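The shut fingertips are at about (303, 275), straight above the paddle at (303, 298). Next I go down to just above it, then press.

```bash
python3 -m jog '[[0,0,0,-0.003,0,0.012,1],[0,0,0,0,0,0.013,1],[0,0,0,0,0,0.012,1],[0,0,0,0,0,0.003,1],[0,0,0,0,0,0.003,1]]'
python3 -m jog '[[0,0,0,0,0,0.003,1],[0,0,0,0,0,0.003,1],[0,0,0,0,0,0.004,1],[0,0,0,0,0,0.004,1],[0,0,0,0,0,0.004,1]]'
python3 - <<'E'
from bench import ctrl
import cv2,numpy as np
cv2.imwrite("pics/side2.png",ctrl.snapshot("side")[:,:,::-1])
for t in("paddle","lid_edge"): print([(np.round(d["point"],3).tolist(),round(d["confidence"],2)) for d in ctrl.pinpoint("side",t)[:1]])
E
```

```text
t: 2.9
tcp_pos: [0.5405, -0.0779, 0.2275]
orientation: [[0.137, 0.991, -0.001], [0.991, -0.137, -0.0], [-0.0, -0.001, -1.0]]
wrist_force: [-0.9, 0.1, 1.9]
finger_gap: 0.008
finger_force: 1.2
t: 3.4
tcp_pos: [0.5408, -0.0774, 0.2097]
orientation: [[0.136, 0.991, 0.0], [0.991, -0.136, -0.0], [-0.0, 0.0, -1.0]]
wrist_force: [0.6, -2.0, 2.2]
finger_gap: 0.005
finger_force: 1.4
[([0.54, -0.077, 0.185], 0.75)]
[([0.644, 0.036, 0.352], 0.62)]
```

View pics/side2.png

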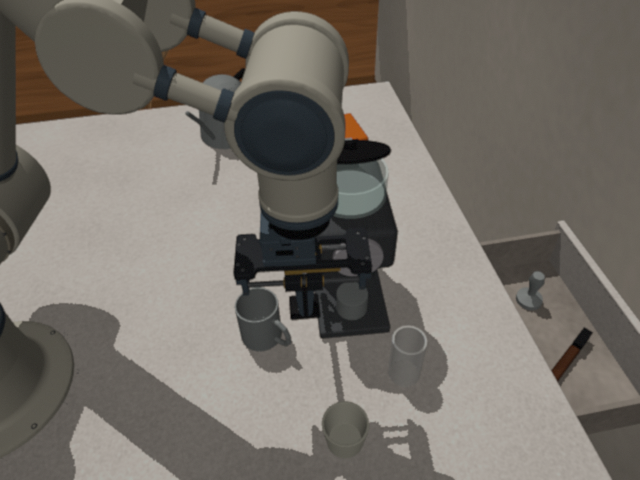

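The lid is rising with the lever. Before pressing further I'll check the top view for clearance between the wrist and the lid.

Run:
```python
from bench import ctrl
import cv2,numpy as np
cv2.imwrite("pics/top2.png",ctrl.snapshot("top")[:,:,::-1])
c=ctrl.calibration("top");print(np.round(c["intrinsics"],1).tolist(),np.round(c["pose"],3).tolist())
print(np.round(ctrl.read_state()["wrist_force"],2))
```

```text
[[542.3, 0.0, 313.1], [0.0, 542.3, 231.5], [0.0, 0.0, 1.0]] [[-0.013, -0.988, 0.156, 0.435], [-1.0, 0.017, 0.022, 0.047], [-0.024, -0.156, -0.987, 1.121], [0.0, 0.0, 0.0, 1.0]]
[0.77 0.26 2.27]
```

View pics/top2.png

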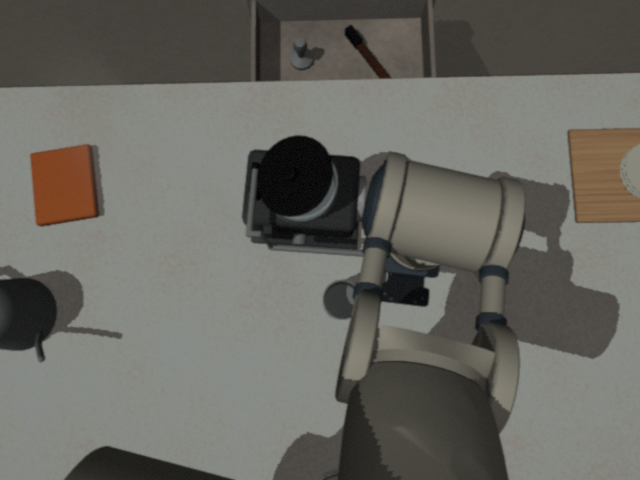

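The top view shows the lid's edge at column 337 moving left, while the wrist stays right of column 365, so it is clear. I'll press on to the stop.

```bash
python3 -m jog '[[0,0,0,0,0,0.004,1],[0,0,0,0,0,0.004,1],[0,0,0,0,0,0.004,1],[0,0,0,0,0,0.004,1],[0,0,0,0,0,0.004,1]]'
python3 -m jog '[[0,0,0,0,0,0.004,1],[0,0,0,0,0,0.003,1],[0,0,0,0,0,0.003,1],[0,0,0,0,0,0.003,1],[0,0,0,0,0,0.002,1]]'
python3 -m jog '[[0,0,0,0,0,0.001,1],[0,0,0,0,0,0,1]]'
```

```text
t: 4.1
tcp_pos: [0.5407, -0.0774, 0.1896]
orientation: [[0.136, 0.991, 0.0], [0.991, -0.136, -0.0], [-0.0, 0.0, -1.0]]
wrist_force: [-0.3, -3.1, 4.0]
finger_gap: 0.003
finger_force: 2.0
t: 4.6
tcp_pos: [0.5407, -0.0771, 0.1747]
orientation: [[0.136, 0.991, -0.0], [0.991, -0.136, 0.0], [0.0, -0.0, -1.0]]
wrist_force: [1.1, 1.9, 4.0]
finger_gap: 0.004
finger_force: 2.1
t: 4.8
tcp_pos: [0.5406, -0.0771, 0.1739]
orientation: [[0.136, 0.991, -0.0], [0.991, -0.136, 0.0], [0.0, -0.0, -1.0]]
wrist_force: [0.2, 1.7, 4.1]
finger_gap: 0.004
finger_force: 2.1
```

```bash
python3 -m jog '[[0,0,0,0,0,0.001,1],[0,0,0,0,0,0.001,1]]'
python3 -m jog '[[0,0,0,0,0,0.001,1],[0,0,0,0,0,0,1]]'
```

```text
t: 5.0
tcp_pos: [0.5408, -0.0771, 0.1731]
orientation: [[0.136, 0.991, 0.001], [0.991, -0.136, 0.0], [0.0, 0.001, -1.0]]
wrist_force: [-8.0, 5.1, 37.7]
finger_gap: 0.008
finger_force: 18.4
t: 5.2
tcp_pos: [0.5408, -0.0771, 0.173]
orientation: [[0.136, 0.991, 0.002], [0.991, -0.136, 0.0], [0.0, 0.002, -1.0]]
wrist_force: [-10.7, 5.2, 41.5]
finger_gap: 0.007
finger_force: 20.0
```

The lever is at its stop. I'll ease off about 1 mm, staying on the stop, and hold for more than 2 s.

```bash
python3 -m jog '[[0,0,0,0,0,-0.001,1],[0,0,0,0,0,0,1],[0,0,0,0,0,0,1],[0,0,0,0,0,0,1],[0,0,0,0,0,0,1]]'
python3 - <<'E'
from bench import ctrl
import cv2,numpy as np
cv2.imwrite("pics/top3.png",ctrl.snapshot("top")[:,:,::-1])
for c in("top",): print([(np.round(d["point"],3).tolist(),round(d["confidence"],2)) for d in ctrl.pinpoint(c,"lid_edge")[:1]])
E
```

```text
t: 5.7
tcp_pos: [0.5408, -0.0771, 0.1732]
orientation: [[0.136, 0.991, 0.001], [0.991, -0.136, 0.0], [0.0, 0.001, -1.0]]
wrist_force: [-6.9, 4.3, 28.8]
finger_gap: 0.007
finger_force: 13.4
[([0.646, 0.112, 0.423], 0.87)]
```

View pics/top3.png

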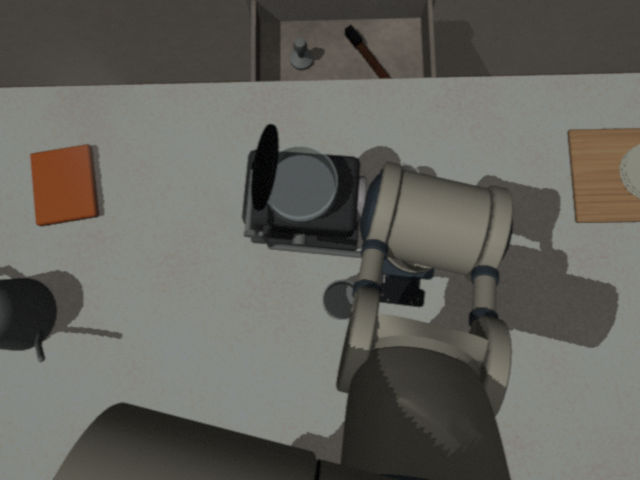

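The lid is wide open, seen edge-on at about (263, 165), with its edge at z = 0.423 m. I'll finish the hold, then ease it back slowly.

```bash
for i in 1 ; do
python3 -m jog '[[0,0,0,0,0,0,1],[0,0,0,0,0,0,1],[0,0,0,0,0,0,1],[0,0,0,0,0,0,1],[0,0,0,0,0,0,1]]'
python3 -m jog '[[0,0,0,0,0,0,1],[0,0,0,0,0,0,1],[0,0,0,0,0,0,1],[0,0,0,0,0,0,1],[0,0,0,0,0,0,1]]'
python3 -m jog '[[0,0,0,0,0,0,1],[0,0,0,0,0,0,1],[0,0,0,0,0,0,1],[0,0,0,0,0,0,1],[0,0,0,0,0,0,1]]'
python3 -m jog '[[0,0,0,0,0,0,1],[0,0,0,0,0,0,1],[0,0,0,0,0,0,1],[0,0,0,0,0,0,1],[0,0,0,0,0,0,1]]'
python3 -m jog '[[0,0,0,0,0,0,1],[0,0,0,0,0,0,1],[0,0,0,0,0,0,1],[0,0,0,0,0,0,1],[0,0,0,0,0,0,1]]'
done | grep -E "^t|tcp|wrist"
(python3 -m jog '[[0,0,0,0,0,-0.001,1],[0,0,0,0,0,-0.001,1],[0,0,0,0,0,-0.001,1],[0,0,0,0,0,-0.001,1],[0,0,0,0,0,-0.001,1]]'
python3 -m jog '[[0,0,0,0,0,-0.001,1],[0,0,0,0,0,-0.001,1],[0,0,0,0,0,-0.001,1],[0,0,0,0,0,-0.001,1],[0,0,0,0,0,-0.001,1]]'
python3 -m jog '[[0,0,0,0,0,-0.001,1],[0,0,0,0,0,-0.001,1],[0,0,0,0,0,-0.001,1],[0,0,0,0,0,-0.001,1],[0,0,0,0,0,-0.001,1]]'
python3 -m jog '[[0,0,0,0,0,-0.001,1],[0,0,0,0,0,-0.001,1],[0,0,0,0,0,-0.001,1],[0,0,0,0,0,-0.001,1],[0,0,0,0,0,-0.001,1]]'
) | grep -E "^t|tcp|wrist"
```

```text
t: 6.3
tcp_pos: [0.5408, -0.0771, 0.1732]
wrist_force: [-5.9, 4.3, 27.1]
t: 6.8
tcp_pos: [0.5408, -0.0771, 0.1732]
wrist_force: [-6.3, 4.6, 28.0]
t: 7.3
tcp_pos: [0.5408, -0.0771, 0.1732]
wrist_force: [-5.7, 5.5, 27.6]
t: 7.8
tcp_pos: [0.5408, -0.0771, 0.1732]
wrist_force: [-5.1, 4.5, 26.7]
t: 8.3
tcp_pos: [0.5408, -0.0771, 0.1732]
wrist_force: [-5.9, 4.0, 26.5]
t: 8.8
tcp_pos: [0.5406, -0.0774, 0.1769]
wrist_force: [0.8, 1.2, 3.8]
t: 9.3
tcp_pos: [0.5406, -0.0776, 0.182]
wrist_force: [-1.0, -3.4, 3.3]
t: 9.8
tcp_pos: [0.5407, -0.0774, 0.187]
wrist_force: [-1.9, -2.8, 4.3]
t: 10.3
tcp_pos: [0.5407, -0.0774, 0.192]
wrist_force: [0.1, -3.0, 4.4]
```

```bash
(python3 -m jog '[[0,0,0,0,0,-0.001,1],[0,0,0,0,0,-0.001,1],[0,0,0,0,0,-0.001,1],[0,0,0,0,0,-0.001,1],[0,0,0,0,0,-0.001,1]]'
python3 -m jog '[[0,0,0,0,0,-0.001,1],[0,0,0,0,0,-0.001,1],[0,0,0,0,0,-0.001,1],[0,0,0,0,0,-0.001,1],[0,0,0,0,0,-0.001,1]]'
python3 -m jog '[[0,0,0,0,0,-0.001,1],[0,0,0,0,0,-0.001,1],[0,0,0,0,0,-0.001,1],[0,0,0,0,0,-0.001,1],[0,0,0,0,0,-0.001,1]]'
python3 -m jog '[[0,0,0,0,0,-0.001,1],[0,0,0,0,0,-0.001,1],[0,0,0,0,0,-0.001,1],[0,0,0,0,0,-0.001,1],[0,0,0,0,0,-0.001,1]]'
python3 -m jog '[[0,0,0,0,0,-0.001,1],[0,0,0,0,0,-0.001,1],[0,0,0,0,0,-0.001,1],[0,0,0,0,0,-0.001,1],[0,0,0,0,0,-0.001,1]]'
python3 -m jog '[[0,0,0,0,0,-0.001,1],[0,0,0,0,0,-0.001,1],[0,0,0,0,0,-0.0005,1],[0,0,0,0,0,-0.0005,1],[0,0,0,0,0,-0.0005,1]]'
python3 -m jog '[[0,0,0,0,0,-0.0005,1],[0,0,0,0,0,-0.0005,1],[0,0,0,0,0,-0.0005,1],[0,0,0,0,0,-0.0005,1],[0,0,0,0,0,-0.0005,1]]'
python3 -m jog '[[0,0,0,0,0,-0.0005,1],[0,0,0,0,0,-0.0005,1],[0,0,0,0,0,-0.0005,1],[0,0,0,0,0,-0.0005,1],[0,0,0,0,0,-0.0005,1]]'
) | grep -E "^t|tcp|wrist|finger_f"
```

```text
t: 10.8
tcp_pos: [0.5407, -0.0773, 0.197]
wrist_force: [0.5, -3.0, 3.9]
finger_force: 1.8
t: 11.3
tcp_pos: [0.5407, -0.0772, 0.202]
wrist_force: [1.4, 1.3, 2.8]
finger_force: 1.4
t: 11.8
tcp_pos: [0.5405, -0.0773, 0.2069]
wrist_force: [-0.0, 1.9, 2.9]
finger_force: 1.3
t: 12.3
tcp_pos: [0.5406, -0.0773, 0.212]
wrist_force: [-0.4, 1.5, 2.0]
finger_force: 1.2
t: 12.8
tcp_pos: [0.5407, -0.0774, 0.217]
wrist_force: [-0.5, 2.0, 2.2]
finger_force: 1.1
t: 13.3
tcp_pos: [0.5407, -0.0773, 0.2205]
wrist_force: [0.9, 2.0, 1.1]
finger_force: 1.1
t: 13.8
tcp_pos: [0.5406, -0.0774, 0.2229]
wrist_force: [-0.1, 1.7, 2.4]
finger_force: 1.0
t: 14.3
tcp_pos: [0.5406, -0.0773, 0.2254]
wrist_force: [1.0, 1.7, 2.8]
finger_force: 1.0
```

```bash
(python3 -m jog '[[0,0,0,0,0,-0.0005,1],[0,0,0,0,0,-0.0005,1],[0,0,0,0,0,-0.0005,1],[0,0,0,0,0,-0.0005,1],[0,0,0,0,0,-0.0005,1]]'
python3 -m jog '[[0,0,0,0,0,-0.0005,1],[0,0,0,0,0,-0.0005,1],[0,0,0,0,0,-0.0005,1],[0,0,0,0,0,-0.0005,1],[0,0,0,0,0,-0.0005,1]]'
python3 -m jog '[[0,0,0,0,0,-0.0005,1],[0,0,0,0,0,-0.0005,1],[0,0,0,0,0,-0.0005,1],[0,0,0,0,0,-0.0005,1],[0,0,0,0,0,-0.0005,1]]'
) | grep -E "^t|tcp|wrist|finger_f"
```

```text
t: 14.8
tcp_pos: [0.5406, -0.0773, 0.2279]
wrist_force: [0.9, 0.6, 1.3]
finger_force: 0.9
t: 15.3
tcp_pos: [0.5406, -0.0774, 0.2304]
wrist_force: [0.1, 0.3, -0.7]
finger_force: 0.0
t: 15.8
tcp_pos: [0.5407, -0.0774, 0.233]
wrist_force: [-0.2, -0.1, 0.1]
finger_force: 0.0
```

Contact ended gently at rest height. Now I'll lift, swing away along the same path and check.

```bash
(python3 -m jog '[[0,0,0,0,0,-0.01,1],[0,0,0,0,0,-0.015,1],[0,0,0,0,0,-0.02,1],[0,0,0.05,-0.027,0,0,1],[0,0,0.0838,-0.0457,-0.0019,0,1]]'
python3 -m jog '[[0,0,0.0838,-0.0457,-0.0019,0,1],[0,0,0.0838,-0.0457,-0.0019,0,1],[0,0,0.0838,-0.0457,-0.0019,0,1],[0,0,0.0838,-0.0457,-0.0019,0,1],[0,0,0.0838,-0.0457,-0.0019,0,1]]'
python3 -m jog '[[0,0,0.0838,-0.0457,-0.0019,0,1],[0,0,0.0838,-0.0457,-0.0019,0,1],[0,0,0.0838,-0.0457,-0.0019,0,1],[0,0,0,0,0,0,1],[0,0,0,0,0,0,1]]') | grep -E "^t|tcp|wrist"
python3 - <<'E'
from bench import ctrl
import cv2,numpy as np
im={c:ctrl.snapshot(c) for c in("side","top")}
cv2.imwrite("pics/end.png",im["side"][:,:,::-1])
for t in("paddle","lid_edge","cup","tube","pitcher"):
  for c in im: print(c,t,[(np.round(d["point"],3).tolist(),round(d["confidence"],2)) for d in ctrl.pinpoint(c,t)[:1]])
E
```

```text
t: 16.3
tcp_pos: [0.5275, -0.148, 0.2794]
wrist_force: [0.6, -0.6, -0.5]
t: 16.8
tcp_pos: [0.421, -0.3519, 0.2787]
wrist_force: [0.5, 0.2, 0.7]
t: 17.3
tcp_pos: [0.3217, -0.4447, 0.2785]
wrist_force: [-0.3, 0.7, -0.6]
side paddle [([0.54, -0.076, 0.202], 0.84)]
top paddle [([0.541, -0.07, 0.2], 0.72)]
side lid_edge [([0.641, 0.028, 0.305], 0.95)]
top lid_edge [([0.637, 0.027, 0.304], 0.92)]
side cup [([0.576, -0.206, 0.0], 0.93)]
top cup [([0.574, -0.206, -0.002], 0.66)]
side tube [([0.696, -0.112, 0.005], 0.55)]
top tube [([0.698, -0.106, 0.002], 0.68)]
side pitcher [([0.47, 0.014, -0.001], 0.58)]
top pitcher [([0.468, 0.013, -0.0], 0.93)]
```

View pics/end.png

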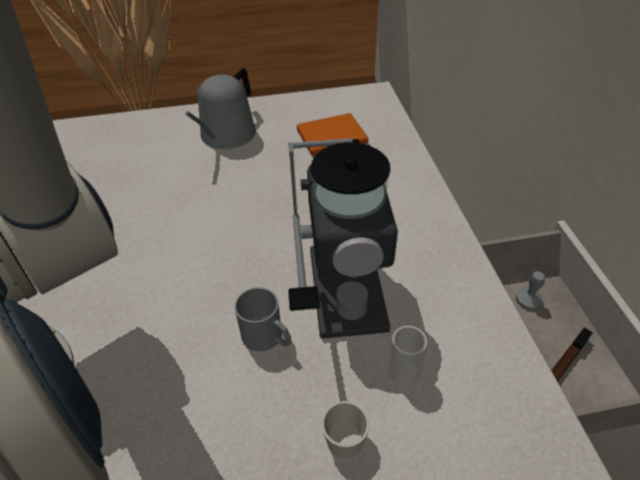

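The lid is shut at (350, 167), the paddle is back up at (303, 298), and the cup, tube and pitcher look the same as in the first picture.

```bash
python3 -c "from bench import ctrl; print(ctrl.sign_off())"
```

```text
the job is handed in; nothing more can be done
None
```

Job handed in at about 18 s: the lever was pressed to its stop, the lid held wide open for about 3 s and eased fully shut, and the hand withdrawn; the cup, tube and pitcher still stand where they were; wrist force peaked at about 43 N when the lever met its stop.

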